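# Slide the iced buns through the serving hatch

### The arm

A 6-joint arm with a two-finger parallel gripper is mounted at the origin on the work surface. World frame = base frame: x ahead of the robot, y to its left, z up, the work surface at z = 0. Lengths are in mm, angles in rad, forces in N, time in s.
With the tool pointing down it reaches from about 350 to 875 mm from the base axis. Payload 4.2 kg.
Tool frame: the origin (TCP) lies midway between the tips of the shut fingers; the grasp point (between the pads) lies 19 mm behind it (arm.tcp_to_grasp is the distance from the TCP to the grasp point, in mm); z points along the fingers, y is the line along which they close (so a half turn about z gives the same grasp; the last joint's range is limited). The gripper opens to 85 mm and grips with 20 to 120 N. Pads are 22 mm wide; open, the fingers measure 114 mm over their backs; the gripper's body (76 mm by 85 mm) begins 54 mm behind the grasp point. The pads swing forward as they close: fully open they stand 13 mm farther back than shut.
Start: joints at [1.443, 0.385, 0.008, 0, -1.194, -0.259], TCP at [235.734, 578.817, 231.312] pointing down, gripper open.
Joint ranges: [-3.14, 3.14], [-1.21, 2.06], [-1.07, 1.41], [-3.16, 2.05], [-2.99, -0.16], [-3.1, 3.1]. Speed limits (rad/s): [2.79, 2.79, 3.14, 3.14, 3.14, 3.14].

### API

Orientations are given as a unit quaternion [x, y, z, w].
In Python, from bench import arm, imaging, job, models gives the robot as it stands.
- The arm moves only by the tool arm_command, never from a script. Its argument "rows" is a list of rows, each an object with "grip": the opening, from 0 (shut) to 1 (fully open); "linear": the shift along the tool's x, y, z in mm, a list of three; "rot": the turn, a rotation vector about the tool's x, y, z in rad, a list of three. In form: [{"grip": grip, "linear": [tx, ty, tz], "rot": [rx, ry, rz]}, ...]. A call has 1 to 10 rows; each row is the pose to reach, as a shift and turn from the pose commanded when the call began, along the tool's axes at that moment; what a row does not reach only later rows make up. A row lasts 1/8 s, in which the tool goes at most 62.5 mm and 10.7 degrees, less where a joint would pass 70% of its speed; a pose out of reach is approached as far as the arm can. A call with a gripper value outside its range is refused whole. The fingers move at their own pace and stop on an object; the grip force is fixed at half the most. Time passes only in rows, so rows that repeat a pose let the fingers close. It gives the time, the measured TCP pose, the force, the opening and the grip force at its end, in the units of the state.
- arm.read_state(): the state, without advancing time (a new reading comes with each control period).
- imaging.get_image(name): name is "scene" or "top" or "wrist"; returns a dict with "frame" (400x640x3 uint8, red, green, blue), "fx", "fy", "cx", "cy" (pixels), "extrinsics" (4x4, takes a point from world to camera coordinates); the wrist camera has in their place "T_tool_cam" (4x4, takes a point from camera to tool coordinates, whose origin is the TCP and whose axes are the flange's). Camera axes: x right, y down, z forward; pixel columns grow to the right and rows downward; lengths in mm; the calibration is good to about 2 mm. A picture is of the moment at which its call begins: read the wrist's pose just before it. There is no depth.
- job.job_done(): hands the job in; it is judged then, once.
Trained networks look in a picture, given as the dict that the camera call returned (one of the last four; its "shot" number tells which), for a name from the list of things; names that differ only in an ending like _2 or _b are one class to them, and where a whole thing is asked for, a point or a joint stands for the part that bears it (a point fixed in the world has none). Each returns a list of dicts, best first, with "score" (0 to 1); they miss things now and then, are a little off and sometimes report something else, mostly with a low value. They report only what shows in the picture. A call takes as long as a camera call. They do not tell look-alikes from the thing itself.
- models.spot_in(picture, query): "rect" ([left, top, right, bottom] in pixels, round what is visible of it).
- models.tip_of(picture, query): "pixel" ([column, row] in pixels: a listed point, or the origin of a listed thing).
The state is a dict: "clock": time; "joints": joint angles; "joint_vel": joint speeds; "joint_efforts": joint torques, N m; "position": TCP position; "ee_rot": TCP orientation; "contact_force": force on the tool from outside, world axes, zero at the start; "wrist_torque": the same for the moment, N m; "gripper_width": finger opening in mm; "grasp_force": force on a finger pad.
Only numpy, scipy, OpenCV 4.12 (cv2) and the standard library are available. Lean on these libraries where they do the work, as an engineer would, in place of code of your own. Each camera call takes 0.05 s, during which the arm holds its last target. There are 200 camera calls.

### The job

Serve the little crate of iced buns through the hatch: with one fingertip push the spring-closed flap inward and hold it up, and with the other fingertip slide the crate along the counter under it into the fenced bay beyond, far enough that the flap can swing shut behind it, then take the hand out and let the flap close. The flap must never touch the crate or the buns, the crate is only pushed, never lifted or tipped, and the jar, bottle and spoon nearby are left alone.

Things in the scene. Friction and masses are not known exactly. Their poses are not given: they have to be found in the camera images.
- hatch: Serving hatch fixed to the level counter. Origin on the counter right below the closed flap, midway between the posts; x points level through it, away from the robot's side, z up. Two dark steel posts 30 mm square, 340 mm tall, at y = +-135 mm (240 mm clear between), on feet 140 mm long (x), 12 mm high. Top rail's underside 312 mm above the counter. No roof, no back.
- bay (a point): Centre of the bay's floor (the bare counter) beyond the flap, at x = 105 mm, y = 0 in the hatch's frame; axes as the hatch's. Wooden fences 20 mm high run from x = 30 to 180 mm of the hatch, inner faces at y = +-94 mm; an end stop 20 mm high has its near face at x = 180 mm.
- flap (a joint): Flap angle, rad: 0 = shut, hanging straight down on a stop; up to 1.4 as its lower edge swings inward and up (hatch's +x); it cannot swing towards the robot. A light spring and its weight close it: 0.6 N at the edge when shut, 2.8 N wide open.
- flap_edge (a point): Middle of the lower edge of the clear, metal-edged flap: 200 mm wide, 5 mm thick, hinge along y 300 mm above the counter at x = 0, edge 256 mm below that: 44 mm above the counter when shut (crate's rim passes under, buns do not), and lower than the buns' tops until 55 mm beyond x = 0. On its robot side a wooden push batten, full width, 52 to 92 mm above the counter, front at x = -27 mm.
- crate: Pale-wood open crate, loose, 56 mm (its x) by 80 mm (its y), walls 30 mm high, with two domed iced buns fixed in it side by side along y (32 mm diameter, centres 17.5 mm either side, 6.5 mm towards its +x, tops 50 mm above the counter). About 0.25 kg. Origin: centre of its underside. Starts 65 to 100 mm before the flap, its x roughly along the hatch's x.
- jar: Squat glass jar with a white lid, 60 mm diameter, 70 mm tall, origin at the centre of its underside. Bystander.
- bottle: Amber bottle, 60 mm diameter, 160 mm tall, origin at the centre of its underside. Bystander, beyond the hatch to one side.
- spoon: Wooden spoon lying on the counter to one side of the work, origin near its middle, on the counter. Bystander.
Not all that is in view belongs to the job. There is more than one size of the crate; the job needs the middle-sized.

How it is judged:
By the outcome, as a careful person would: the job done as asked, in the order asked, and still so for the second after the job is handed in, with the robot touching nothing.
It also fails if it takes over 46 s, if anything falls off the work surface, if the arm or the gripper's body presses on something with over 40 N, if the wrist force passes 120 N, or if a joint passes its speed limit or range.

## Working session

There is one attempt and no reset: what is moved stays moved. The work goes in short steps, Python scripts to look and compute and a tool call to move; the robot and the scene stay as the last step left them, time stands still between calls to the robot, and variables do not carry over. Pictures are saved under pics/ and viewed, at most 10 in all, crops included, and the job is handed in when it is done.

Besides the shell and the picture viewer there is one more tool, called as name([rows], argument=value, ...), one row to a line, values as JSON. arm_command: Moves the arm, as the interface text tells. Its arguments: {"type":"object","properties":{"rows":{"type":"array"}},"required":["rows"]}

```bash
ls; mkdir -p pics; cat > h.py <<'E'
import numpy as np,cv2
from bench import arm,imaging,job,models
def ray(im,px):
    E=np.array(im["extrinsics"]);R=E[:3,:3];t=E[:3,3]
    d=R.T@np.array([(px[0]-im["cx"])/im["fx"],(px[1]-im["cy"])/im["fy"],1]);return -R.T@t,d
def onz(im,px,z=0):
    o,d=ray(im,px);return o+d*(z-o[2])/d[2]
def proj(im,p):
    E=np.array(im["extrinsics"]);q=E[:3,:3]@np.array(p)+E[:3,3];return [im["fx"]*q[0]/q[2]+im["cx"],im["fy"]*q[1]/q[2]+im["cy"]]
def save(im,n,crop=None,s=1):
    f=im["frame"][:,:,::-1]
    if crop: l,t,r,b=crop;f=f[t:b,l:r]
    cv2.imwrite("pics/"+n,cv2.resize(f,None,fx=s,fy=s,interpolation=cv2.INTER_CUBIC))
E
python3 - <<'E'
from h import *
np.set_printoptions(precision=1,suppress=True)
for c in ["scene","top"]:
    im=imaging.get_image(c);save(im,c+"0.png",s=1.25)
    print(c,ray(im,(320,200)),im["fx"])
    for n in ["hatch","flap_edge","crate","jar","bottle","spoon"]:
        for d in models.tip_of(im,n)[:4]: print(n,round(d["score"],2),np.array(d["pixel"]),onz(im,d["pixel"],44 if n=="flap_edge" else 0))
        if n=="crate":
            for d in models.spot_in(im,n)[:4]: print(" rect",round(d["score"],2),np.array(d["rect"]))
print(arm.read_state())
E
```

```text
pics
scene (array([ 729.3,  231.2, 1016.1]), array([-0.2, -0.2, -1. ])) 400.1784628043144
hatch 0.98 [295.5 218.9] [573.9  -2.3   0. ]
crate 0.85 [327.1 121.5] [ 308.6 -138.6   -0. ]
crate 0.69 [288.6 160.7] [ 469.2 -132.5    0. ]
 rect 0.78 [284.7 148.1 306.1 166. ]
 rect 0.64 [304.6  94.6 347.6 141.8]
jar 0.65 [392.4 229.9] [420.5 201.1   0. ]
bottle 0.98 [197.3 195.8] [ 710.  -237.2    0. ]
spoon 0.72 [234.8 155.4] [ 560.6 -251.1   -0. ]
top (array([ 460.8,   39.5, 1256.9]), array([ 0.1, -0. , -1. ])) 473.6029685853933
hatch 0.94 [331.6 199.4] [578.8   2.3   0. ]
flap_edge 0.64 [339.3 198.9] [575.6 -16.2  44. ]
crate 0.94 [385.6 293.9] [ 328.5 -133.8    0. ]
crate 0.76 [380.3 244.7] [ 456.6 -123.7    0. ]
crate 0.67 [338.5 234.6] [485.  -14.1   0. ]
crate 0.35 [331.9 200.8] [575.1   1.6   0. ]
 rect 0.81 [322.5 220.3 354.2 246.5]
 rect 0.72 [361.4 275.1 416.3 322.4]
 rect 0.71 [371.4 233.1 392.7 256. ]
jar 0.62 [254.6 256.4] [431.1 208.6   0. ]
bottle 0.44 [425.  206.9] [ 554.5 -244.8    0. ]
spoon 0.71 [424.  205.2] [ 559.1 -242.3    0. ]
{'clock': 0.8, 'joints': array([ 1.4,  0.4,  0. , -0. , -1.2, -0.3]), 'joint_vel': array([-0., -0.,  0., -0., -0., -0.]), 'joint_efforts': array([ -0. , -39.2,  18.9,   4.2,  -0. ,  -0. ]), 'position': array([235.7, 578.8, 231.3]), 'ee_rot': array([ 1. , -0.2, -0. , -0. ]), 'contact_force': array([ 0.1, -0.2,  0.1]), 'wrist_torque': array([ 0., -0.,  0.]), 'grasp_force': 0.0, 'gripper_width': 85.3751984292322}
```

View pics/scene0.png

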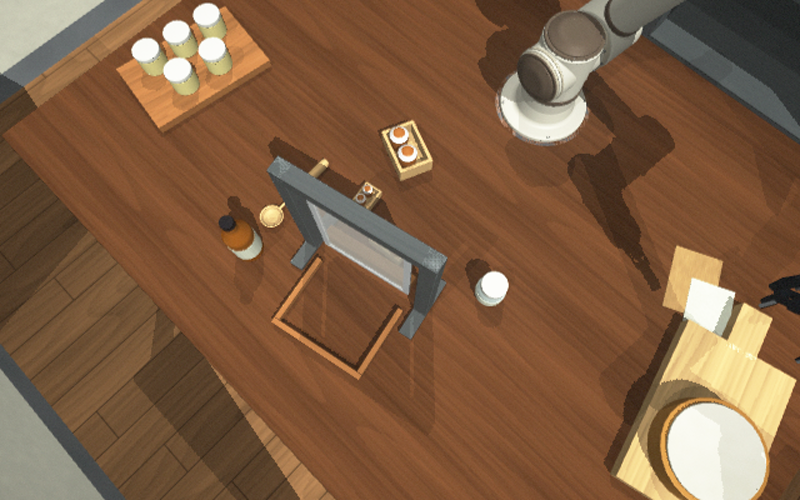

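View pics/top0.png

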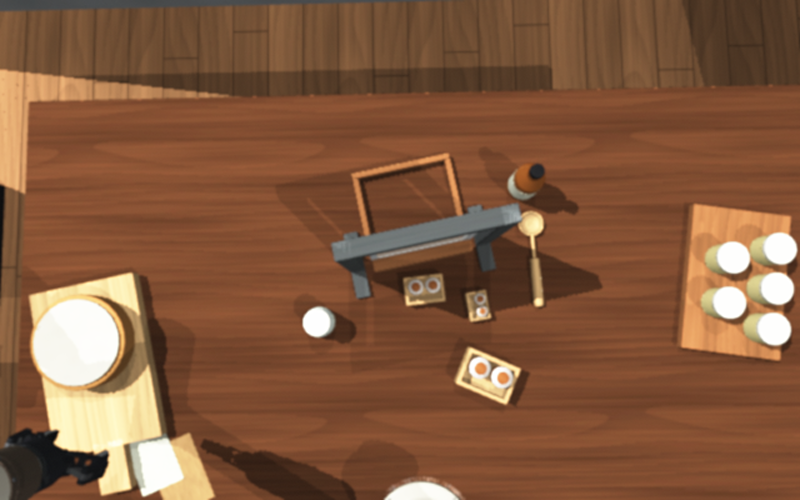

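The scene picture shows the robot, hatch, bay and spoon. The top picture shows three crates, in 640x400 pixels:
- (338,234), in front of the hatch
- (380,245), smaller
- (386,294), larger

The first is about 80 mm wide and sits before the flap, so it fits as the middle-sized one. I'll confirm it in a crop.

```bash
python3 - <<'E'
from h import *
im=imaging.get_image("top");save(im,"crop1.png",(265,118,425,258),s=4.28)
im=imaging.get_image("scene");save(im,"crop2.png",(205,115,385,305),s=3.1)
E
```

```text
(no output)
```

View pics/crop1.png

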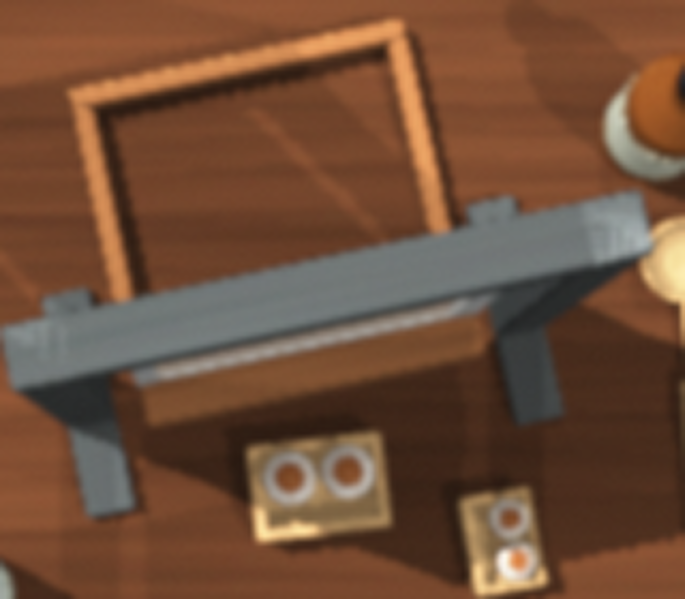

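View pics/crop2.png

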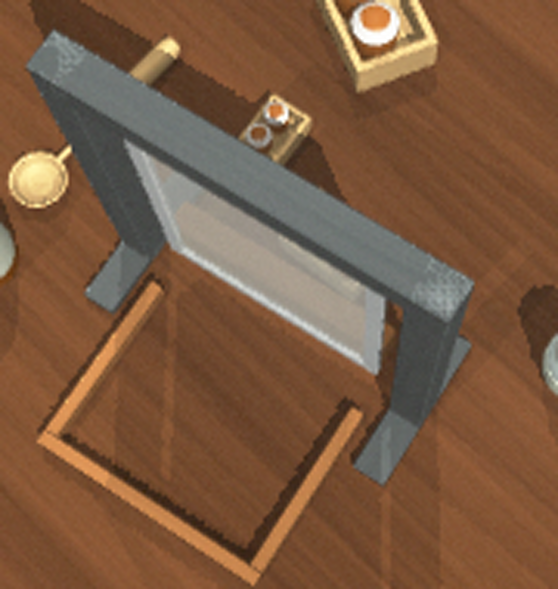

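The crate at crop pixel (318,487) is the middle-sized one: bigger than the one at (505,540), with two buns side by side. Next I fit the hatch frame and the crate from these crop pixels.

```bash
python3 - <<'E'
from h import *
from scipy.optimize import least_squares
np.set_printoptions(precision=1,suppress=True)
im=imaging.get_image("top")
f=lambda u,v:np.array([265+u/4.28,118+v/4.28])
H=[((180,94,20),f(103,110)),((180,-94,20),f(385,50)),((-70,150,12),f(88,518)),((-70,120,12),f(137,512)),((-70,-120,12),f(518,423)),((-70,-150,12),f(563,413))]
def w(p,P): c,s=np.cos(p[2]),np.sin(p[2]);return [p[0]+c*P[0]-s*P[1],p[1]+s*P[0]+c*P[1],P[2]]
r=lambda p,L:np.concatenate([proj(im,w(p,P))-q for P,q in L])
h=least_squares(r,[577,0,0.2],args=(H,)).x;print("hatch",h,h[2].round(3),r(h,H))
C=[((28,40,30),f(247,447)),((28,-40,30),f(382,432)),((-28,-40,30),f(390,525)),((-28,40,30),f(256,543))]
c=least_squares(r,[485,-14,0.1],args=(C,)).x;print("crate",c,c[2].round(3),r(c,C))
a=h[2];d=c[:2]-h[:2];print("crate in hatch",d@[np.cos(a),np.sin(a)],d@[-np.sin(a),np.cos(a)],c[2]-a)
for u in [(290,478),(348,470)]: print("bun",onz(im,f(*u),50))
print("check flap edge px",proj(im,w(h,(0,0,44))), "post top L/R crop",[(np.array(proj(im,w(h,P)))-[265,118])*4.28 for P in [(-15,150,340),(-15,-150,340)]])
s=imaging.get_image("scene")
g=lambda u,v:np.array([205+u/3.1,115+v/3.1])
print("scene check",[(np.array(proj(s,w(h,P)))-[205,115])*3.1 for P in [(180,94,20),(70,150,12),(0,100,44),(0,-100,44)]])
E
```

```text
hatch [571.6  -8.5   0.2] 0.197 [-2.4 -0.8  0.9 -1.8  0.2  0.7 -0.1 -0.3  0.3  1.1  0.9  1. ]
crate [491.8 -15.5   0.1] 0.093 [ 0.2  0.2 -0.7  0.3  0.   0.2  0.5 -0.7]
crate in hatch -79.54990089897521 8.793434510701745 -0.10396116501436335
bun [496.7   2.4  50. ]
bun [500.9 -32.2  50. ]
check flap edge px [np.float64(336.33007130805805), np.float64(200.53511206681563)] post top L/R crop [array([ 14.3, 395.8]), array([659.4, 255.7])]
scene check [array([249.5, 556.8]), array([383.8, 478. ]), array([378.1, 365.1]), array([173.4, 238.8])]
```

```bash
cat >> h.py <<'E'
from scipy.spatial.transform import Rotation as Rt
HX,HY,A=571.6,-8.5,0.19
e=np.array([np.cos(A),np.sin(A),0]);n=np.array([-np.sin(A),np.cos(A),0]);k=np.array([0,0,1.])
O=np.array([HX,HY,0])
def pose(cx,cy,cz,al,sg,half=42.7,back=13,dyaw=0):
    "tool pose putting the lower fingertip's inner edge at hatch (cx,cy,cz), pitch al below level"
    E=Rt.from_rotvec(k*dyaw).apply(e)
    zt=np.cos(al)*E-np.sin(al)*k; up=np.sin(al)*E+np.cos(al)*k
    y=sg*up; R=np.column_stack([np.cross(y,zt),y,zt])
    return O+cx*e+cy*n+cz*k+half*up+back*zt, Rt.from_matrix(R)
def delta(P,R,s=None):
    s=s or arm.read_state();R0=Rt.from_quat(s["ee_rot"])
    return R0.inv().apply(P-np.array(s["position"])).round(1),(R0.inv()*R).as_rotvec().round(3)
def hf(p): d=np.array(p)-O;return np.array([d@e,d@n,d[2]]).round(1)
def tips(s):
    "hatch coords of lower contact edge, lowest corner, upper lead corner"
    R0=Rt.from_quat(s["ee_rot"]);p=np.array(s["position"]);sg=np.sign(R0.apply([0,1,0])[2])
    h=s["gripper_width"]/2;b=-13*s["gripper_width"]/85
    return [hf(p+R0.apply([0,sg*v,b])) for v in(-h,-h-14.3,h+14.3)]
E
python3 - <<'E'
from h import *
np.set_printoptions(precision=3,suppress=True)
s=arm.read_state();print(Rt.from_quat(s["ee_rot"]).as_matrix());print(imaging.get_image("wrist")["T_tool_cam"])
for sg in(1,-1):
    P,R=pose(-150,9,160,np.pi/2-.001,sg);print(sg,P,R.as_matrix()[:,1],delta(P,R))
E
```

```text
[[ 0.926 -0.377  0.   ]
 [-0.377 -0.926 -0.   ]
 [ 0.     0.    -1.   ]]
[[  -0.      -0.958   -0.286   71.906]
 [   1.      -0.001    0.001   -0.409]
 [  -0.001   -0.286    0.958 -143.586]
 [   0.       0.       0.       1.   ]]
1 [464.544 -19.924 147.043] [0.982 0.189 0.001] (array([437.8, 468.2,  84.3]), array([-0.001,  0.001, -2.148]))
-1 [464.544 -19.924 147.043] [-0.982 -0.189 -0.001] (array([437.8, 468.2,  84.3]), array([0.001, 0.   , 0.994]))
```

```bash
python3 - <<'E'
from h import *
P,R=pose(-150,9,160,np.pi/2,-1);print(delta(np.array([420,-28,231.]),R))
E
```

```text
(array([3.996e+02, 4.925e+02, 3.000e-01]), array([ 0.   , -0.   ,  0.994]))
```

arm_command([
  {"grip": 1, "linear": [200, 246, 0], "rot": [0, 0, 0.5]},
  {"grip": 1, "linear": [200, 246, 0], "rot": [0, 0, 0.5]},
  {"grip": 1, "linear": [400, 492, 0], "rot": [0, 0, 0.994]},
  {"grip": 1, "linear": [400, 492, 0], "rot": [0, 0, 0.994]},
  {"grip": 1, "linear": [400, 492, 0], "rot": [0, 0, 0.994]},
  {"grip": 1, "linear": [400, 492, 0], "rot": [0, 0, 0.994]},
  {"grip": 1, "linear": [400, 492, 0], "rot": [0, 0, 0.994]},
  {"grip": 1, "linear": [400, 492, 0], "rot": [0, 0, 0.994]},
  {"grip": 1, "linear": [400, 492, 0], "rot": [0, 0, 0.994]},
  {"grip": 1, "linear": [400, 492, 0], "rot": [0, 0, 0.994]},
])

```text
clock: 2.3
position: [418.4, -21.0, 232.0]
ee_rot: [0.771, -0.637, 0.001, -0.001]
contact_force: [1.6, 1.9, 0.3]
gripper_width: 85.4
grasp_force: 0.0
```

```bash
python3 - <<'E'
from h import *
print(arm.read_state()["joints"].round(3),tips(arm.read_state()))
P,R=pose(-185,9,110,0.94,-1);print(P,delta(P,R))
E
```

```text
[ 0.341  0.023 -0.46   0.    -1.086 -0.151] [array([-195.6,   16.7,  245. ]), array([-209.9,   16.7,  244.9]), array([-95.8,  16.7, 245.2])]
[429.62094062 -26.64045971 124.68569336] (array([  7.7,  -9.8, 107.3]), array([0.629, 0.   , 0.001]))
```

arm_command([
  {"grip": 1, "linear": [7.7, -10, 107], "rot": [0.63, 0, 0]},
  {"grip": 1, "linear": [7.7, -10, 107], "rot": [0.63, 0, 0]},
  {"grip": 1, "linear": [7.7, -10, 107], "rot": [0.63, 0, 0]},
  {"grip": 1, "linear": [7.7, -10, 107], "rot": [0.63, 0, 0]},
  {"grip": 1, "linear": [7.7, -10, 107], "rot": [0.63, 0, 0]},
  {"grip": 1, "linear": [7.7, -10, 107], "rot": [0.63, 0, 0]},
])

```text
clock: 3.05
position: [399.5, -32.9, 185.7]
ee_rot: [0.741, -0.609, 0.172, -0.223]
contact_force: [-0.0, 1.0, -0.5]
gripper_width: 85.5
grasp_force: 0.0
```

```bash
python3 - <<'E'
from h import *
np.set_printoptions(precision=3,suppress=True)
s=arm.read_state();print(s["joints"],tips(s),Rt.from_quat(s["ee_rot"]).as_matrix()[:,2],s["position"])
im=imaging.get_image("wrist");save(im,"w1.png")
# overlay of predicted crate rim & batten using current pose
R=Rt.from_quat(s["ee_rot"]).as_matrix();T=np.eye(4);T[:3,:3]=R;T[:3,3]=s["position"];im["extrinsics"]=np.linalg.inv(T@np.array(im["T_tool_cam"]))
f=im["frame"].copy()
W=lambda x,y,z:O+x*e+y*n+z*k
a=-0.1
pts=[W(-80+np.cos(a)*x-np.sin(a)*y,9+np.sin(a)*x+np.cos(a)*y,30) for x in(28,-28) for y in(40,-40)]+[W(-27,y,z) for y in(100,-100) for z in(52,92)]+[W(-70,y,12) for y in (-120,120)]
for p in pts:
    q=proj(im,p);print(np.array(q));cv2.circle(f,tuple(int(v) for v in q),3,(0,255,0),1)
cv2.imwrite("pics/w1.png",cv2.resize(f[:,:,::-1],None,fx=1.25,fy=1.25))
E
```

```text
[ 0.343 -0.213 -1.069  0.412 -0.161 -0.537] [array([-216.6,    8.3,  173.6]), array([-228.6,    8.3,  165.9]), array([-132.6,    8.3,  227.5])] [ 0.527  0.12  -0.842] [399.538 -32.884 185.658]
[300.758 202.055]
[305.41  133.059]
[342.683 215.636]
[351.635 141.777]
[276.509 246.688]
[252.729 260.557]
[268.067  65.919]
[238.092  61.783]
[325.611  45.696]
[324.462 257.376]
```

View pics/w1.png

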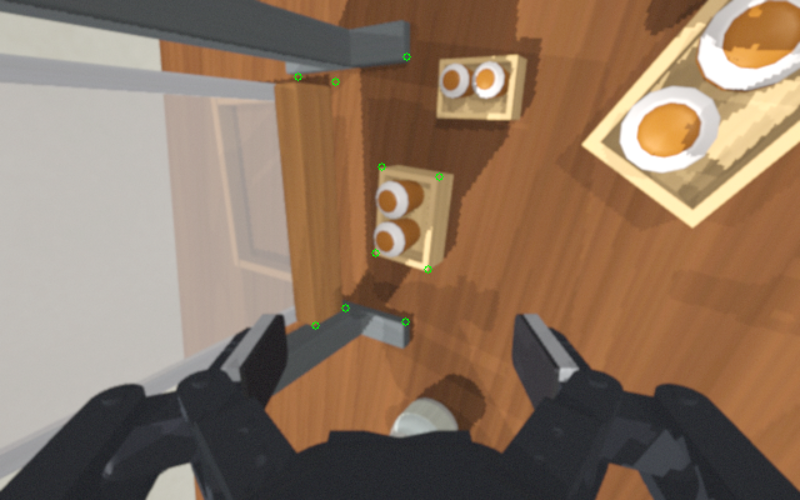

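The wrist view matches my hatch and crate predictions: middle crate at (415,215), batten at (310,200). The arm stopped at joint limits (j3=-1.07, j5=-0.16). I'll fit a kinematic model from the poses reached so far and find a feasible configuration.

```bash
cat > kin.py <<'E'
from h import *
from scipy.optimize import least_squares
Ry=lambda a:Rt.from_euler('y',a).as_matrix();Rx=lambda a:Rt.from_euler('x',a).as_matrix();Rz=lambda a:Rt.from_euler('z',a).as_matrix()
def fk(q,p,sg=(1,1)):
    d1,a1,a2,a3,L,o1,o2,v=p
    R=Rz(q[0]);x=R@[a1,o1,d1]
    R=R@Ry(q[1]);x=x+R@[0,0,a2]
    R=R@Ry(-q[2]);x=x+R@[a3,0,v]          # forearm along x
    R=R@Rx(sg[0]*q[3]);x=x+R@[0,o2,0]
    R=R@Ry(np.pi/2-q[4]-np.pi/2)             # tool along x
    R=R@Rx(sg[1]*q[5]);x=x+R@[L,0,0]
    return x,R
E
cat > fit.py <<'E'
from kin import *
np.set_printoptions(precision=3,suppress=True)
s=arm.read_state()
D=[([1.443,.385,.008,0,-1.194,-.259],[235.734,578.817,231.312]),([.341,.023,-.46,0,-1.086,-.151],[418.4,-21,232]),(list(s["joints"]),s["position"])]
for sg in [(1,1),(-1,1),(1,-1),(-1,-1)]:
    f=lambda p:np.concatenate([fk(q,p,sg)[0]-x for q,x in D]+[(p[[1,7]])*.02])
    r=least_squares(f,[290,0,560,424,400,-160,0,0]);_,R=fk(s["joints"],r.x,sg)
    M=R.T@Rt.from_quat(s["ee_rot"]).as_matrix()
    print(sg,r.x.round(1),"res",np.abs(r.fun).max().round(2));print(M)
E
python3 fit.py
```

```text
(1, 1) [  23.5  -13.8  579.   410.2  226.  -396.8  236.9   51.9] res 1.04
[[-0.127  0.016  0.992]
 [-0.959  0.254 -0.127]
 [-0.254 -0.967 -0.016]]
(-1, 1) [ 157.     1.2  564.6  419.9  295.8   -0.6 -159.3    1.5] res 0.16
[[ 0.     0.     1.   ]
 [-0.476  0.879 -0.   ]
 [-0.879 -0.476  0.   ]]
(1, -1) [  23.5  -13.8  579.   410.2  226.  -396.8  236.9   51.9] res 1.04
[[-0.127  0.016  0.992]
 [-0.68  -0.729 -0.075]
 [ 0.722 -0.684  0.104]]
(-1, -1) [ 157.     1.2  564.6  419.9  295.8   -0.6 -159.3    1.5] res 0.16
[[ 0.  0.  1.]
 [-1. -0.  0.]
 [ 0. -1.  0.]]
```

```bash
cat >> kin.py <<'E'
PR=np.array([157,1.2,564.6,419.9,295.8,-.6,-159.3,1.5]);M=np.array([[0,0,1],[-1,0,0],[0,-1,0.]])
LO=np.array([-3.14,-1.21,-1.07,-3.16,-2.99,-3.1]);HI=np.array([3.14,2.06,1.41,2.05,-.16,3.1])
def FK(q): x,R=fk(q,PR,(-1,-1));return x,R@M
def ik(P,R,seed):
    def f(q): x,Q=FK(q);return np.concatenate([(x-P)/100,Rt.from_matrix(Q.T@R.as_matrix()).as_rotvec()])
    r=least_squares(f,np.clip(seed,LO+.01,HI-.01),bounds=(LO,HI));return r.x,np.linalg.norm(r.fun)
def wrist(q):
    d1,a1,a2,a3,L,o1,o2,v=PR;R=Rz(q[0])@Ry(q[1]);el=Rz(q[0])@np.array([a1,o1,d1])+R@[0,0,a2]
    R=R@Ry(-q[2]);w0=el+R@[a3,0,v];w=w0+R@Rx(-q[3])@[0,o2,0];return hf(el),hf(w0),hf(w)
E
python3 - <<'E'
from kin import *
np.set_printoptions(precision=2,suppress=True)
rng=np.random.default_rng(0)
for sg in(1,-1):
  for (cx,cz) in [(-130,13),(-108,13),(70,14)]:
    for al in(.5,.65,.8,.94,1.1):
        P,R=pose(cx,9,cz,al,sg);S=[]
        for i in range(25):
            q,e_=ik(P,R,rng.uniform(LO,HI))
            if e_<.01 and not any(np.abs(q-b).max()<.1 for b in S):S.append(q)
        print(sg,cx,al,len(S),*[str(q)+" "+str(wrist(q)) for q in S])
E
```

```text
1 -130 0.5 1 [-0.74  0.67 -0.95 -2.23 -1.1   0.05] (array([-349.1, -166.5,  598.9]), array([-361.3, -150.1,  179.5]), array([-357.7,    9. ,  186.1]))
1 -130 0.65 1 [-0.61  0.48 -0.85 -2.18 -0.77 -0.25] (array([-376. ,  -73.3,  656.7]), array([-305.8, -145.5,  249.1]), array([-329.3,    9. ,  218.1]))
1 -130 0.8 1 [-0.41  0.37 -0.7  -1.96 -0.44 -0.69] (array([-391.5,    1.1,  684. ]), array([-223.2, -113.4,  316.7]), array([-296.4,    9. ,  245.6]))
1 -130 0.94 0
1 -130 1.1 0
1 -108 0.5 1 [-0.68  0.65 -0.91 -2.27 -1.06 -0.01] (array([-339.6, -144.6,  607.6]), array([-334.8, -150.3,  187.8]), array([-335.7,    9. ,  186.1]))
1 -108 0.65 1 [-0.56  0.48 -0.81 -2.2  -0.73 -0.29] (array([-366.8,  -63.3,  656.9]), array([-280. , -143.8,  254.1]), array([-307.3,    9. ,  218.1]))
1 -108 0.8 1 [-0.36  0.38 -0.65 -1.94 -0.4  -0.75] (array([-380.7,    5.9,  681.4]), array([-196.2, -107.1,  321.6]), array([-274.4,    9. ,  245.6]))
1 -108 0.94 0
1 -108 1.1 0
1 70 0.5 1 [-0.36  0.63 -0.54 -2.4  -0.75 -0.31] (array([-276.6,  -56.6,  614.8]), array([-134.7, -142.9,  229.1]), array([-157.7,    9. ,
[... 666 characters left out ...]

-1 -130 1.1 0
-1 -108 0.5 0
-1 -108 0.65 1 [-0.56  0.48 -0.81 -2.2  -0.73  2.85] (array([-366.8,  -63.3,  656.9]), array([-280. , -143.8,  254.1]), array([-307.3,    9. ,  218.1]))
-1 -108 0.8 1 [-0.36  0.38 -0.65 -1.94 -0.4   2.39] (array([-380.7,    5.9,  681.4]), array([-196.2, -107.1,  321.6]), array([-274.4,    9. ,  245.6]))
-1 -108 0.94 0
-1 -108 1.1 0
-1 70 0.5 1 [-0.36  0.63 -0.54 -2.4  -0.75  2.84] (array([-276.6,  -56.6,  614.8]), array([-134.7, -142.9,  229.1]), array([-157.7,    9. ,  187.1]))
-1 70 0.65 1 [-0.26  0.55 -0.4  -2.17 -0.43  2.5 ] (array([-291. ,  -13.5,  637. ]), array([ -71.8, -118.9,  294.7]), array([-129.3,    9. ,  219.1]))
-1 70 0.8 0
-1 70 0.94 0
-1 70 1.1 0
```

```bash
python3 - <<'E'
from kin import *
np.set_printoptions(precision=2,suppress=True)
seed=np.array([-0.36,.38,-.65,-1.94,-.4,-.75])
for dy in(-.1,0,.1):
  for c in (-150,-110,-70,-30,10,40,70,80):
    q=np.array([-0.41,.37,-.7,-2.1,-.6,-.5]);best=None
    for al in np.arange(.5,.96,.02):
        P,R=pose(c,6,14,al,1,half=39,back=12,dyaw=dy);q2,e_=ik(P,R,q)
        if e_<.005 and q2[4]<-.22: best=(al,q2);q=q2
    print(dy,c,best and (round(best[0],2),best[1],wrist(best[1])[1]))
E
```

```text
-0.1 -150 (np.float64(0.9), array([-0.27,  0.31, -0.67, -1.77, -0.22, -1.08]), array([-192.8,  -64.5,  348.1]))
-0.1 -110 (np.float64(0.86), array([-0.29,  0.35, -0.63, -1.91, -0.26, -0.93]), array([-178.3,  -83.2,  337.7]))
-0.1 -70 (np.float64(0.84), array([-0.25,  0.39, -0.56, -1.92, -0.24, -0.96]), array([-142.3,  -79.1,  338.2]))
-0.1 -30 (np.float64(0.8), array([-0.26,  0.44, -0.53, -2.05, -0.27, -0.82]), array([-126.9,  -93.9,  325.6]))
-0.1 10 (np.float64(0.78), array([-0.22,  0.47, -0.45, -2.05, -0.25, -0.86]), array([-89.6, -88.8, 327. ]))
-0.1 40 (np.float64(0.76), array([-0.2 ,  0.5 , -0.4 , -2.07, -0.24, -0.85]), array([-66.2, -88.7, 324.7]))
-0.1 70 (np.float64(0.74), array([-0.18,  0.53, -0.35, -2.09, -0.23, -0.85]), array([-42.3, -87.9, 322.8]))
-0.1 80 (np.float64(0.72), array([-0.21,  0.55, -0.36, -2.18, -0.27, -0.74]), array([-48. , -99.4, 311.2]))
0 -150 (np.float64(0.9), array([-0.23,  0.31, -0.65, -1.62, -0.26, -1.18]), array([-180.6,  -55. ,  352. ]))
0 -110 (np.float64(0.88), array([-0.19,  0.35, -0.58, -1.62, -0.24, -1.22]), array([-145.3,  -48.3,  353. ]))
0
[... 800 characters left out ...]
, -1.35, -0.23, -1.5 ]), array([-123.3,   -7.1,  359.7]))
0.1 -70 (np.float64(0.88), array([-0.09,  0.38, -0.49, -1.42, -0.24, -1.43]), array([-96.8, -19.4, 358.1]))
0.1 -30 (np.float64(0.86), array([-0.06,  0.42, -0.43, -1.39, -0.23, -1.49]), array([-63.8,  -9.9, 358.1]))
0.1 10 (np.float64(0.82), array([-0.07,  0.46, -0.36, -1.45, -0.24, -1.43]), array([-37.3, -20.9, 355.7]))
0.1 40 (np.float64(0.8), array([-0.05,  0.49, -0.31, -1.44, -0.24, -1.45]), array([-14.1, -18. , 355. ]))
0.1 70 (np.float64(0.78), array([-0.04,  0.52, -0.25, -1.43, -0.23, -1.48]), array([  9. , -14.5, 354.1]))
0.1 80 (np.float64(0.78), array([-0.02,  0.53, -0.23, -1.39, -0.22, -1.53]), array([ 18.5,  -6.1, 354.5]))
```

```bash
cat > plan.py <<'E'
from kin import *
np.set_printoptions(precision=2,suppress=True)
def flap(c,al,w,cz=14):
    T=np.array([c+(w+14.3)*np.sin(al),cz+(w+14.3)*np.cos(al)]);b=np.array([-np.cos(al),np.sin(al)])
    pts=T+np.arange(0,150,1)[:,None]*b
    for th in np.arange(0,1.4,.005):
        d=np.array([np.sin(th),-np.cos(th)]);m=np.array([-np.cos(th),-np.sin(th)])
        v=pts-[0,300];r=v@d;f=v@m
        if not np.any((r>208)&(r<248)&(f<27)|((r<256)&(f<2.5))): break
    i=np.argmin(np.hypot(r-np.clip(r,208,248),f-27));cor=np.array([0,300])+248*d+27*m
    bun=np.array([c+50.5,50])
    gap=min(np.hypot(*(np.array([0,300])+rr*d+ff*m-bun)) for rr in(248,256) for ff in ((27,2.5) if rr==248 else (2.5,-2.5)))
    return th,T.round(0),r[i].round(0),i,cor.round(0),round(300-256*np.cos(th)),gap.round(0)
if __name__=="__main__":
  q=np.array([-0.41,.37,-.7,-1.96,-.44,-.69])
  for c,al in [(-150,.8),(-110,.8),(-90,.8),(-70,.8),(-50,.8),(-30,.78),(-15,.74),(0,.7),(15,.66),(30,.62),(45,.58),(60,.56),(70,.55)]:
    P,R=pose(c,6,14,al,1,half=40,back=12);q,e_=ik(P,R,q)
    print(c,al,"th %.2f T %s r %s i %d corner %s edgez %d bungap %s"%flap(c,al,80),"|",q,round(e_,3),wrist(q)[1])
E
python3 plan.py
```

```text
-150 0.8 th 0.00 T [-82.  80.] r 220.0 i 0 corner [-27.  52.] edgez 44 bungap 73.0 | [-0.46  0.36 -0.74 -1.95 -0.47 -0.65] 0.0 [-249.8 -120.8  312.7]
-110 0.8 th 0.00 T [-42.  80.] r 220.0 i 0 corner [-27.  52.] edgez 44 bungap 33.0 | [-0.37  0.38 -0.66 -1.94 -0.41 -0.75] 0.0 [-201.1 -110.5  321.2]
-90 0.8 th 0.03 T [-22.  80.] r 220.0 i 0 corner [-21.  51.] edgez 44 bungap 19.0 | [-0.33  0.39 -0.61 -1.92 -0.38 -0.81] 0.0 [-176.3 -103.8  325.8]
-70 0.8 th 0.12 T [-2. 80.] r 219.0 i 0 corner [ 2. 51.] edgez 46 bungap 21.0 | [-0.29  0.4  -0.57 -1.89 -0.34 -0.88] 0.0 [-151.1  -95.8  330.8]
-50 0.8 th 0.21 T [18. 80.] r 219.0 i 0 corner [24. 52.] edgez 49 bungap 24.0 | [-0.24  0.42 -0.52 -1.85 -0.31 -0.96] 0.0 [-125.7  -86.   336.1]
-30 0.78 th 0.29 T [36. 81.] r 220.0 i 0 corner [45. 55.] edgez 55 bungap 25.0 | [-0.24  0.44 -0.5  -1.89 -0.32 -0.92] 0.0 [-114.8  -91.1  331.8]
-15 0.74 th 0.35 T [49. 84.] r 220.0 i 0 corner [58. 57.] edgez 59 bungap 24.0 | [-0.29  0.46 -0.51 -2.02 -0.39 -0.76] 0.0 [-123.9 -109.9  315.6]
0 0.7 th 0.40 T [61. 86.] r 221.0 i 0 corner [72. 61.] edgez 64 bungap 24.0 | [-0.32  0.49 -0.52 -2.12 -0.45 -0.63] 0.0 [-130.6 -122.5  299.4]
15 0.66 th 0.46 T [73. 88.] r 222.0 i 0 corner [85. 65.] edgez 70 bungap 25.0 | [-0.34  0.52 -0.53 -2.2  -0.51 -0.54] 0.0 [-134.8 -131.   283.8]
30 0.62 th 0.51 T [85. 91.] r 224.0 i 0 corner [96. 70.] edgez 76 bungap 25.0 | [-0.35  0.55 -0.54 -2.26 -0.57 -0.46] 0.0 [-136.7 -136.8  268.9]
45 0.58 th 0.56 T [97. 93.] r 227.0 i 0 corner [109.  76.] edgez 83 bungap 29.0 | [-0.35  0.58 -0.54 -2.32 -0.63 -0.4 ] 0.0 [-136.6 -140.8  254.7]
60 0.56 th 0.61 T [110.  94.] r 232.0 i 0 corner [120.  81.] edgez 90 bungap 33.0 | [-0.35  0.59 -0.52 -2.34 -0.65 -0.38] 0.0 [-127.5 -141.7  249.2]
70 0.55 th 0.64 T [119.  94.] r 236.0 i 0 corner [126.  85.] edgez 95 bungap 35.0 | [-0.34  0.6  -0.51 -2.35 -0.65 -0.38] 0.0 [-120.  -141.8  247. ]
```

```bash
cat > trans.py <<'E'
from plan import *
from scipy.interpolate import make_interp_spline
s=arm.read_state();q0=np.array(s["joints"])
P,R=pose(-175,9,120,.8,1,half=40,back=12);qe,err=ik(P,R,np.array([-0.46,.36,-.74,-1.95,-.47,-.65]));print(q0,qe,err)
best=None
for j5 in(-.4,-.5,-.6,-.8):
  for j2 in(.0,.1,.2):
    for j4 in (-.6,-.9,-1.2):
      for j6 in (0,-.3,-.6,-.9,-1.2):
        mid=np.array([(q0[0]+qe[0])/2,j2,-.8,j4,j5,j6])
        f=make_interp_spline([0,.5,1],[q0,mid,qe],k=2);u=np.linspace(0,1,60);Q=f(u)
        if np.any(Q<LO)|np.any(Q>HI-[0,0,0,0,.0,0]): continue
        X=[FK(q) for q in Q];zs=min(x[2]-60*abs(R_[2,1]) for x,R_ in X);xs=max(hf(x)[0] for x,_ in X)
        rot=sum(Rt.from_matrix(a[1].T@b[1]).magnitude() for a,b in zip(X,X[1:]))
        if zs>90 and xs<0 and (best is None or rot<best[0]): best=(rot,mid,zs,xs,Q)
print(best[:4]);Q=best[4];X=[FK(q) for q in Q]
arc=np.cumsum([0]+[max(Rt.from_matrix(a[1].T@b[1]).magnitude()/.165,np.linalg.norm(a[0]-b[0])/50,np.abs(qa-qb).max()/.22) for a,b,qa,qb in zip(X,X[1:],Q,Q[1:])])
N=int(np.ceil(arc[-1]));I=np.interp(np.linspace(0,arc[-1],N+1),arc,np.arange(60)).round().astype(int)
np.save("trans.npy",Q[I]);print(N)
for q in Q[I]: print(q,hf(FK(q)[0]),FK(q)[1][:,2],wrist(q)[2])
E
python3 trans.py
```

```text
[ 0.34 -0.21 -1.07  0.41 -0.16 -0.54] [ 0.03 -0.01 -0.72 -1.05 -0.16 -1.99] 0.035709358182082596Traceback (most recent call last):
  File "trans.py", line 16, in <module>
    print(best[:4]);Q=best[4];X=[FK(q) for q in Q]
          ~~~~^^^^
TypeError: 'NoneType' object is not subscriptable
```

```bash
sed -i 's/^P,R=pose.*/P,R=pose(-190,9,100,.55,1,half=40,back=12);q0=np.clip(q0,LO,HI);qe,err=ik(P,R,np.array([-0.7,.4,-.7,-2.1,-.6,-.5]));print(q0,qe,err)/; s/f=make_interp.*;u=/f=lambda u:np.array([np.interp(u,[0,.5,1],c) for c in np.array([q0,mid,qe]).T]).T;u=/; s/zs>90 and xs<0/zs>70 and xs<0/' trans.py; python3 trans.py
```

```text
[ 0.34 -0.21 -1.07  0.41 -0.16 -0.54] [-0.67  0.13 -0.86 -1.84 -0.73 -0.67] 3.747052846301251e-13
(3.299703670537719, array([-0.16,  0.  , -0.8 , -1.2 , -0.8 ,  0.  ]), np.float64(74.08107590217443), np.float64(-158.9))
20
[ 0.34 -0.21 -1.07  0.41 -0.16 -0.54] [-173.2    8.7  185.2] [ 0.53  0.12 -0.84] [-332.5    3.2  434.3]
[ 0.29 -0.19 -1.04  0.25 -0.23 -0.48] [-200.2  -19.   163.2] [ 0.47  0.09 -0.88] [-342.8  -17.3  422.4]
[ 0.24 -0.17 -1.01  0.08 -0.29 -0.43] [-230.5  -33.7  141.1] [ 0.42  0.08 -0.91] [-355.4  -32.9  409.3]
[ 0.19 -0.15 -0.99 -0.08 -0.36 -0.37] [-260.4  -35.1  120.4] [ 0.36  0.1  -0.93] [-369.   -43.2  395.5]
[ 0.14 -0.13 -0.96 -0.24 -0.42 -0.32] [-286.5  -24.2  102.6] [ 0.3   0.14 -0.94] [-382.5  -48.3  381.4]
[ 0.09 -0.1  -0.93 -0.41 -0.49 -0.26] [-305.9   -2.7   89.1] [ 0.27  0.21 -0.94] [-394.5  -48.5  367.5]
[ 0.04 -0.08 -0.9  -0.57 -0.55 -0.21] [-316.    26.7   81.1] [ 0.25  0.29 -0.92] [-404.1  -44.2  354.4]
[-0.02 -0.06 -0.88 -0.74 -0.62 -0.15] [-315.2   60.9   79.6] [ 0.25  0.38 -0.89] [-410.1  -36.3  342.4]
[-0.07 -0.04 -0.85 -0.9  -0.68 -0.1 ] [-302.9
[... 606 characters left out ...]
.77 -0.28] [-206.6  115.9  120.6] [ 0.63  0.5  -0.6 ] [-417.4    6.7  297. ]
[-0.43  0.07 -0.83 -1.54 -0.76 -0.35] [-195.9  101.8  122. ] [ 0.68  0.45 -0.58] [-418.2    8.7  293.4]
[-0.48  0.08 -0.84 -1.6  -0.76 -0.42] [-185.8   85.6  123.4] [ 0.72  0.4  -0.56] [-418.1   10.2  290.3]
[-0.51  0.09 -0.84 -1.65 -0.75 -0.47] [-179.6   73.6  124.4] [ 0.75  0.36 -0.55] [-417.5   10.8  288.4]
[-0.56  0.1  -0.85 -1.71 -0.75 -0.53] [-171.2   54.   125.7] [ 0.79  0.3  -0.54] [-416.    11.2  286. ]
[-0.62  0.12 -0.85 -1.78 -0.74 -0.6 ] [-164.2   32.4  126.8] [ 0.81  0.23 -0.53] [-413.8   10.6  284.1]
[-0.67  0.13 -0.86 -1.84 -0.73 -0.67] [-158.9    9.   127.8] [ 0.84  0.16 -0.52] [-411.     9.   282.4]
```

```bash
cat > trans2.py <<'E'
from plan import *
s=arm.read_state();q0=np.clip(np.array(s["joints"]),LO,HI)
rng=np.random.default_rng(1);best=None
ends=[]
for c in(-190,-170,-150):
  for cz in(70,100,140):
    for al in(.5,.6,.7):
      P,R=pose(c,9,cz,al,1,half=40,back=12);qe,err=ik(P,R,np.array([-0.6,.3,-.75,-2.,-.5,-.6]))
      if err<.01 and qe[4]<-.25: ends.append((qe,(c,cz,al)))
print(len(ends))
def ev(q0,mid,qe,n=25):
    Q=np.array([np.interp(np.linspace(0,1,n),[0,.5,1],c) for c in np.array([q0,mid,qe]).T]).T
    X=[FK(q) for q in Q]
    tip=[x+R@[0,sy*57,-5] for x,R in X for sy in(1,-1)]
    z=min(t[2] for t in tip);lead=max(hf(t)[0] for t in tip)
    W=[O+wrist(q)[2][0]*e+wrist(q)[2][1]*n_ for q in Q];wr=min(np.hypot(w[0],w[1]) for w in W)
    rot=sum(max(Rt.from_matrix(a[1].T@b[1]).magnitude()/.165,np.linalg.norm(a[0]-b[0])/50) for a,b in zip(X,X[1:]))
    return rot,z,lead,wr,Q,X
from h import n as n_
for i in range(2500):
    qe,lab=ends[rng.integers(len(ends))]
    mid=np.array([rng.uniform(-.5,.3),rng.uniform(-.2,.4),rng.uniform(-1,-.3),rng.uniform(-1.6,-.3),rng.uniform(-1,-.3),rng.uniform(-1.4,.4)])
    r=ev(q0,mid,qe,13)
    cost=r[0]+max(0,120-r[1])*.5+max(0,r[2]+55)*.5+max(0,220-r[3])*.3
    if lab[1]<90: cost-= .5*max(0,120-r[1])*.5
    if best is None or cost<best[0]: best=(cost,mid,qe,lab,r[:4])
print(best)
r=ev(q0,best[1],best[2],200);Q=r[4];X=r[5]
arc=np.cumsum([0]+[max(Rt.from_matrix(a[1].T@b[1]).magnitude()/.165,np.linalg.norm(a[0]-b[0])/50,np.abs(qa-qb).max()/.2) for a,b,qa,qb in zip(X,X[1:],Q,Q[1:])])
N=int(np.ceil(arc[-1]));I=np.interp(np.linspace(0,arc[-1],N+1),arc,np.arange(200)).round().astype(int)
np.save("trans.npy",Q[I])
for q in Q[I]: print(q,hf(FK(q)[0]),FK(q)[1][:,2],wrist(q)[2],wrist(q)[1])
E
python3 trans2.py
```

```text
24
(19.225877702836826, array([ 0.04, -0.15, -0.51, -0.36, -0.61, -0.24]), array([-0.33, -0.  , -0.69, -1.61, -0.43, -1.21]), (-150, 140, 0.6), (19.225877702836826, np.float64(122.01679723628118), np.float64(-81.4), np.float64(225.29965555915047)))
[ 0.34 -0.21 -1.07  0.41 -0.16 -0.54] [-173.2    8.7  185.2] [ 0.53  0.12 -0.84] [-332.5    3.2  434.3] [-402.6  140.   392.5]
[ 0.28 -0.2  -0.95  0.25 -0.26 -0.47] [-161.9  -21.9  204.6] [ 0.53  0.09 -0.84] [-322.1  -17.8  453.3] [-362.7  133.5  424.6]
[ 0.21 -0.18 -0.83  0.08 -0.36 -0.41] [-153.5  -41.4  222.7] [ 0.53  0.09 -0.84] [-313.7  -37.2  471.4] [-324.9  121.3  461.5]
[ 0.14 -0.17 -0.7  -0.1  -0.46 -0.34] [-143.   -48.4  242.5] [ 0.54  0.12 -0.83] [-306.   -54.4  489.2] [-290.7  103.5  503.1]
[ 0.07 -0.15 -0.56 -0.29 -0.57 -0.26] [-125.9  -43.5  268.2] [ 0.55  0.19 -0.81] [-297.5  -69.   507.8] [-261.7   80.5  549.4]
[ 0.03 -0.14 -0.52 -0.42 -0.61 -0.28] [-120.2  -34.6  270.4] [ 0.57  0.25 -0.79] [-298.7  -74.7  502.8] [-251.6   65.   563.1]
[ 0.   -0.13 -0.53 -0.49 -0.59 -0.34] [-124.   -28.9  257.4] [ 0.57  0.27 -0.77] [-305.5 
[... 1115 characters left out ...]
[ 0.73  0.29 -0.62] [-358.5  -29.9  365.2] [-261.   -12.8  490. ]
[-0.24 -0.04 -0.64 -1.3  -0.47 -0.97] [-128.7   14.4  177.6] [ 0.75  0.27 -0.61] [-360.8  -22.3  357.2] [-263.6  -19.7  483.4]
[-0.26 -0.03 -0.65 -1.37 -0.46 -1.02] [-126.3   14.6  174.2] [ 0.76  0.25 -0.59] [-362.4  -14.6  350.1] [-266.5  -26.5  476.8]
[-0.29 -0.02 -0.67 -1.46 -0.45 -1.09] [-123.3   13.6  170.9] [ 0.78  0.22 -0.58] [-363.1   -5.7  342.9] [-270.2  -34.3  469.2]
[-0.31 -0.01 -0.68 -1.54 -0.44 -1.15] [-120.4   11.8  168.4] [ 0.8   0.19 -0.57] [-362.8    1.8  337.7] [-273.7  -40.9  462.7]
[-0.33 -0.   -0.69 -1.61 -0.43 -1.21] [-117.5    9.   166.2] [ 0.81  0.16 -0.56] [-361.6    9.   333.3] [-277.5  -47.3  456.3]
```

arm_command([
  {"grip": 0.94, "linear": [0, 0, -10], "rot": [0, 0, 0]},
])

```text
clock: 3.22
position: [394.4, -34.1, 191.8]
ee_rot: [0.742, -0.609, 0.171, -0.22]
contact_force: [0.4, 0.3, 0.1]
gripper_width: 80.2
grasp_force: 0.0
```

```bash
cat > rows.py <<'E'
from plan import *
import sys
Q=np.load("trans.npy");a,b=int(sys.argv[1]),int(sys.argv[2]);s=arm.read_state();print(s["joints"],s["position"],hf(s["position"]),s["gripper_width"])
for q in Q[a:b]:
    x,R=FK(q);l,r=delta(x,Rt.from_matrix(R),s);print(l.round().astype(int).tolist(),r.round(3).tolist())
E
python3 rows.py 1 11
```

```text
[ 0.36 -0.24 -1.04  0.36 -0.22 -0.49] [394.45 -34.07 191.84] [-178.8    8.3  191.8] 80.20207018207714
[30, -21, -2] [0.011, 0.03, 0.157]
[50, -38, -14] [0.014, 0.03, 0.315]
[56, -57, -25] [0.019, -0.007, 0.467]
[51, -86, -37] [0.035, -0.084, 0.604]
[42, -92, -36] [0.041, -0.147, 0.757]
[37, -81, -27] [0.036, -0.177, 0.899]
[30, -71, -17] [0.03, -0.21, 1.067]
[25, -63, -9] [0.025, -0.237, 1.211]
[18, -55, -1] [0.02, -0.269, 1.381]
[14, -49, 6] [0.016, -0.296, 1.527]
```

arm_command([
  {"grip": 0.94, "linear": [30, -21, -2], "rot": [0.011, 0.03, 0.157]},
  {"grip": 0.94, "linear": [50, -38, -14], "rot": [0.014, 0.03, 0.315]},
  {"grip": 0.94, "linear": [56, -57, -25], "rot": [0.019, -0.007, 0.467]},
  {"grip": 0.94, "linear": [51, -86, -37], "rot": [0.035, -0.084, 0.604]},
  {"grip": 0.94, "linear": [42, -92, -36], "rot": [0.041, -0.147, 0.757]},
  {"grip": 0.94, "linear": [37, -81, -27], "rot": [0.036, -0.177, 0.899]},
  {"grip": 0.94, "linear": [30, -71, -17], "rot": [0.03, -0.21, 1.067]},
  {"grip": 0.94, "linear": [25, -63, -9], "rot": [0.025, -0.237, 1.211]},
  {"grip": 0.94, "linear": [18, -55, -1], "rot": [0.02, -0.269, 1.381]},
  {"grip": 0.94, "linear": [14, -49, 6], "rot": [0.016, -0.296, 1.527]},
])

```text
clock: 4.47
position: [441.2, -39.1, 212.1]
ee_rot: [-0.128, 0.915, 0.126, 0.361]
contact_force: [-0.0, 0.0, 0.7]
gripper_width: 80.1
grasp_force: 0.0
```

```bash
python3 rows.py 11 21
```

```text
[-0.11 -0.09 -0.57 -0.83 -0.55 -0.58] [441.15 -39.06 212.11] [-133.9   -5.4  212.1] 80.14074934039375
[5, 4, 5] [0.001, -0.023, 0.141]
[10, 8, 12] [0.0, -0.053, 0.313]
[14, 10, 17] [0.0, -0.079, 0.46]
[17, 12, 22] [0.001, -0.107, 0.608]
[19, 14, 28] [0.001, -0.14, 0.781]
[20, 14, 32] [0.001, -0.171, 0.929]
[21, 13, 36] [0.001, -0.203, 1.077]
[21, 11, 40] [-0.0, -0.243, 1.25]
[20, 9, 44] [-0.002, -0.279, 1.398]
[20, 5, 46] [-0.004, -0.318, 1.545]
```

Tracking follows the model.

arm_command([
  {"grip": 0.94, "linear": [5, 4, 5], "rot": [0.001, -0.023, 0.141]},
  {"grip": 0.94, "linear": [10, 8, 12], "rot": [0, -0.053, 0.313]},
  {"grip": 0.94, "linear": [14, 10, 17], "rot": [0, -0.079, 0.46]},
  {"grip": 0.94, "linear": [17, 12, 22], "rot": [0.001, -0.107, 0.608]},
  {"grip": 0.94, "linear": [19, 14, 28], "rot": [0.001, -0.14, 0.781]},
  {"grip": 0.94, "linear": [20, 14, 32], "rot": [0.001, -0.171, 0.929]},
  {"grip": 0.94, "linear": [21, 13, 36], "rot": [0.001, -0.203, 1.077]},
  {"grip": 0.94, "linear": [21, 11, 40], "rot": [0, -0.243, 1.25]},
  {"grip": 0.94, "linear": [20, 9, 44], "rot": [-0.002, -0.279, 1.398]},
  {"grip": 0.94, "linear": [20, 5, 46], "rot": [-0.004, -0.318, 1.545]},
])

```text
clock: 5.72
position: [454.5, -22.8, 166.5]
ee_rot: [0.563, 0.682, 0.36, 0.297]
contact_force: [-0.3, -0.4, -0.6]
gripper_width: 80.4
grasp_force: 0.0
```

```bash
cat > go.py <<'E'
from plan import *
import sys
# args: triples c,cy,cz,al ; prints delta for each and ik
s=arm.read_state();print(s["joints"],[t.tolist() for t in tips(s)],s["contact_force"],s["clock"])
q=np.array(s["joints"])
for a in sys.argv[1:]:
    c,y,z,al=map(float,a.split(","));P,R=pose(c,y,z,al,1,half=40,back=12);q,er=ik(P,R,q);l,r=delta(P,R,s)
    print(a,l.round().tolist(),r.tolist(),"|",q,round(er,3))
E
python3 go.py -150,9,90,.7 -150,9,50,.8 -145,9,14,.8
```

```text
[-0.34 -0.   -0.69 -1.61 -0.43 -1.21] [[-150.5, 8.0, 140.3], [-158.6, 8.0, 128.5], [-97.1, 8.1, 218.5]] [-0.33 -0.42 -0.6 ] 5.725
-150,9,90,.7 [1.0, -43.0, 32.0] [0.1, -0.0, 0.0] | [-0.34  0.12 -0.7  -1.68 -0.4  -1.09] 0.0
-150,9,50,.8 [1.0, -78.0, 59.0] [0.2, -0.0, 0.0] | [-0.3   0.22 -0.68 -1.68 -0.33 -1.09] 0.0
-145,9,14,.8 [1.0, -104.0, 83.0] [0.2, -0.0, 0.0] | [-0.45  0.36 -0.74 -1.96 -0.47 -0.65] 0.0
```

arm_command([
  {"grip": 0.94, "linear": [1, -43, 32], "rot": [0.1, 0, 0]},
  {"grip": 0.94, "linear": [1, -43, 32], "rot": [0.1, 0, 0]},
  {"grip": 0.94, "linear": [1, -78, 59], "rot": [0.2, 0, 0]},
  {"grip": 0.94, "linear": [1, -78, 59], "rot": [0.2, 0, 0]},
  {"grip": 0.94, "linear": [1, -91, 71], "rot": [0.2, 0, 0]},
  {"grip": 0.94, "linear": [1, -104, 83], "rot": [0.2, 0, 0]},
  {"grip": 0.94, "linear": [1, -104, 83], "rot": [0.2, 0, 0]},
])

```text
clock: 6.6
position: [463.8, -20.9, 36.0]
ee_rot: [0.589, 0.714, 0.291, 0.242]
contact_force: [-0.8, -0.8, -0.2]
gripper_width: 80.4
grasp_force: 0.0
```

```bash
cat > look.py <<'E'
from plan import *
import sys
s=arm.read_state();im=imaging.get_image(sys.argv[1])
if sys.argv[1]=="wrist":
    T=np.eye(4);T[:3,:3]=Rt.from_quat(s["ee_rot"]).as_matrix();T[:3,3]=s["position"];im["extrinsics"]=np.linalg.inv(T@np.array(im["T_tool_cam"]))
c=[float(v) for v in sys.argv[3].split(",")]
f=im["frame"].copy();W=lambda x,y,z:O+x*e+y*n+z*k
pts=[W(c[0]+np.cos(c[2])*x-np.sin(c[2])*y,c[1]+np.sin(c[2])*x+np.cos(c[2])*y,30) for x in(28,-28) for y in(40,-40)]+[W(-27,y,z) for y in(100,-100) for z in(52,92)]
for p in pts: cv2.circle(f,tuple(int(v) for v in proj(im,p)),2,(0,255,0),1)
if len(sys.argv)>4: l,t,r,b=map(int,sys.argv[4].split(","));f=f[t:b,l:r]
sc=min(800/f.shape[1],600/f.shape[0]);cv2.imwrite("pics/"+sys.argv[2],cv2.resize(f[:,:,::-1],None,fx=sc,fy=sc,interpolation=cv2.INTER_CUBIC))
E
python3 look.py wrist w2.png -80,9,-.1; python3 go.py -125,9,14,.8
```

```text
[-0.45  0.35 -0.73 -1.95 -0.46 -0.66] [[-144.9, 8.1, 17.5], [-155.1, 8.0, 7.4], [-77.6, 8.5, 83.5]] [-0.15  0.41  0.69] 6.65
-125,9,14,.8 [1.0, 12.0, 16.0] [0.006, 0.002, 0.005] | [-0.4   0.37 -0.7  -1.96 -0.43 -0.7 ] 0.0
```

View pics/w2.png

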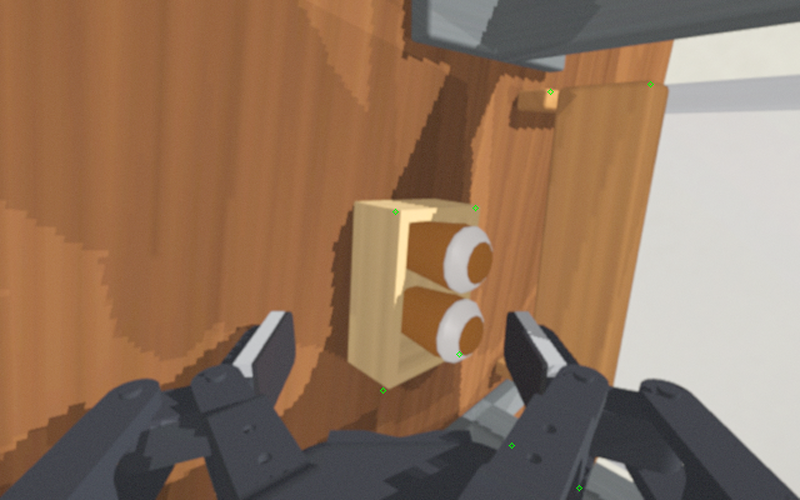

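The wrist picture agrees with the estimate. The crate's rear rim runs from (403,205) to (388,386), about 3 mm from the prediction. The lower finger at (270,340) is behind the crate and the upper one at (530,330) is before the batten.

```bash
python3 go.py -130,9,14,.8 -115,9,14,.8 -105,9,14,.8 -95,9,14,.8 -85,9,14,.8
```

```text
[-0.45  0.35 -0.73 -1.95 -0.46 -0.66] [[-144.9, 8.1, 17.5], [-155.1, 8.0, 7.4], [-77.6, 8.5, 83.5]] [-0.15  0.41  0.69] 6.65
-130,9,14,.8 [1.0, 8.0, 13.0] [0.006, 0.002, 0.005] | [-0.41  0.37 -0.71 -1.96 -0.44 -0.69] 0.0
-115,9,14,.8 [1.0, 19.0, 23.0] [0.006, 0.002, 0.005] | [-0.38  0.37 -0.68 -1.95 -0.42 -0.73] 0.0
-105,9,14,.8 [1.0, 26.0, 30.0] [0.006, 0.002, 0.005] | [-0.36  0.38 -0.65 -1.95 -0.4  -0.75] 0.0
-95,9,14,.8 [1.0, 33.0, 37.0] [0.006, 0.002, 0.005] | [-0.34  0.39 -0.63 -1.94 -0.39 -0.78] 0.0
-85,9,14,.8 [1.0, 40.0, 44.0] [0.006, 0.002, 0.005] | [-0.32  0.39 -0.61 -1.92 -0.37 -0.81] 0.0
```

arm_command([
  {"grip": 0.94, "linear": [0, 5, 5], "rot": [0, 0, 0]},
  {"grip": 0.94, "linear": [0, 11, 10.5], "rot": [0, 0, 0]},
  {"grip": 0.94, "linear": [0, 14.3, 13.9], "rot": [0, 0, 0]},
  {"grip": 0.94, "linear": [0, 14.3, 13.9], "rot": [0, 0, 0]},
])

```text
clock: 7.15
position: [484.6, -15.8, 36.0]
ee_rot: [0.587, 0.716, 0.291, 0.242]
contact_force: [0.8, 0.9, 0.5]
gripper_width: 80.1
grasp_force: 0.0
```

```bash
python3 go.py -115,9,14,.8 -105,9,14,.8 -95,9,14,.8 -85,9,14,.8
```

```text
[-0.4   0.36 -0.69 -1.95 -0.43 -0.71] [[-124.0, 9.0, 16.7], [-134.2, 8.9, 6.7], [-56.6, 9.7, 82.9]] [0.82 0.91 0.54] 7.15
-115,9,14,.8 [-0.0, 4.0, 8.0] [0.005, 0.0, 0.007] | [-0.38  0.37 -0.68 -1.95 -0.42 -0.73] 0.0
-105,9,14,.8 [-0.0, 12.0, 15.0] [0.005, 0.0, 0.007] | [-0.36  0.38 -0.65 -1.95 -0.4  -0.75] 0.0
-95,9,14,.8 [-0.0, 19.0, 22.0] [0.005, 0.0, 0.007] | [-0.34  0.39 -0.63 -1.94 -0.39 -0.78] 0.0
-85,9,14,.8 [-0.0, 26.0, 29.0] [0.005, 0.0, 0.007] | [-0.32  0.39 -0.61 -1.92 -0.37 -0.81] 0.0
```

arm_command([
  {"grip": 0.94, "linear": [0, 3, 4.5], "rot": [0, 0, 0]},
  {"grip": 0.94, "linear": [0, 6.5, 8], "rot": [0, 0, 0]},
  {"grip": 0.94, "linear": [0, 10, 11.5], "rot": [0, 0, 0]},
  {"grip": 0.94, "linear": [0, 13.5, 15], "rot": [0, 0, 0]},
  {"grip": 0.94, "linear": [0, 17, 18.5], "rot": [0, 0, 0]},
  {"grip": 0.94, "linear": [0, 20.5, 22], "rot": [0, 0, 0]},
  {"grip": 0.94, "linear": [0, 23.5, 25], "rot": [0, 0, 0]},
  {"grip": 0.94, "linear": [0, 26.5, 28], "rot": [0, 0, 0]},
  {"grip": 0.94, "linear": [0, 26.5, 28], "rot": [0, 0, 0]},
])

```text
clock: 8.28
position: [522.3, -8.7, 34.3]
ee_rot: [0.588, 0.715, 0.29, 0.242]
contact_force: [-0.5, -0.8, -0.5]
gripper_width: 80.3
grasp_force: 0.3
```

```bash
python3 look.py wrist w3.png -58,9,0; python3 go.py -70,9,14.5,.8 -50,9,14.5,.8 -30,9,14.5,.78
```

```text
[-0.32  0.39 -0.61 -1.93 -0.38 -0.8 ] [[-85.9, 8.9, 15.0], [-96.1, 8.8, 4.9], [-18.4, 9.4, 81.1]] [-1.37 -0.74 -0.19] 8.325
-70,9,14.5,.8 [-0.0, 11.0, 11.0] [0.004, 0.001, 0.006] | [-0.28  0.4  -0.57 -1.9  -0.34 -0.87] 0.0
-50,9,14.5,.8 [-0.0, 25.0, 25.0] [0.004, 0.001, 0.006] | [-0.24  0.41 -0.52 -1.86 -0.31 -0.95] 0.0
-30,9,14.5,.78 [-0.0, 40.0, 38.0] [-0.016, 0.001, 0.006] | [-0.24  0.44 -0.5  -1.9  -0.32 -0.91] 0.0
```

View pics/w3.png

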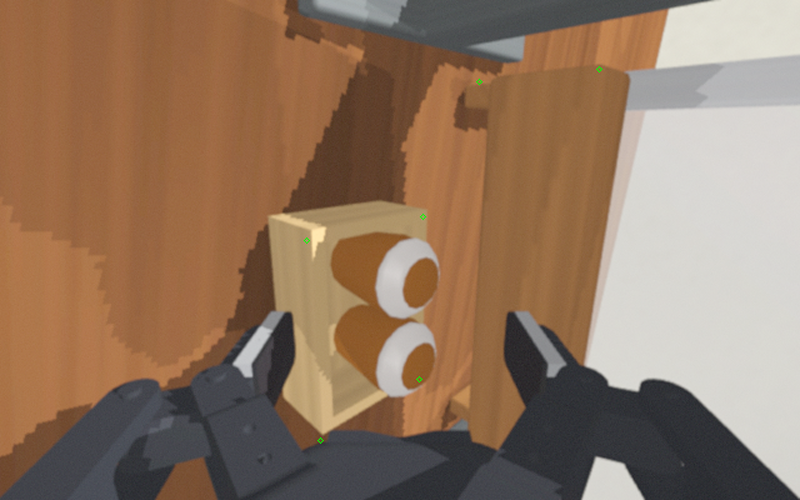

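The crate is being pushed, with its rear rim at (323,232)–(328,430) and nearly square. The batten has begun to move. I continue.

arm_command([
  {"grip": 0.94, "linear": [0, 4, 4], "rot": [0, 0, 0]},
  {"grip": 0.94, "linear": [0, 8, 8], "rot": [0, 0, 0]},
  {"grip": 0.94, "linear": [-0.5, 12, 12], "rot": [0, 0, 0]},
  {"grip": 0.94, "linear": [-0.5, 16, 16], "rot": [0, 0, 0]},
  {"grip": 0.94, "linear": [-1, 20, 20], "rot": [0, 0, 0]},
  {"grip": 0.94, "linear": [-1, 24, 24], "rot": [0, 0, 0]},
  {"grip": 0.94, "linear": [-1.5, 28, 27.5], "rot": [-0.005, 0, 0]},
  {"grip": 0.94, "linear": [-1.5, 32, 31], "rot": [-0.01, 0, 0]},
  {"grip": 0.94, "linear": [-2, 36, 34.5], "rot": [-0.015, 0, 0]},
  {"grip": 0.94, "linear": [-2, 40, 38], "rot": [-0.02, 0, 0]},
])

```text
clock: 9.57
position: [576.7, -0.3, 35.1]
ee_rot: [0.585, 0.712, 0.298, 0.248]
contact_force: [-3.0, -0.0, -0.3]
gripper_width: 80.5
grasp_force: 1.0
```

```bash
python3 look.py wrist w4.png -2,7,0; python3 go.py -25,7,14.5,.76 -15,7,14.5,.74 -5,7,14.5,.71 5,7,14.5,.685 15,7,14.5,.66 25,7,14.5,.635 
```

```text
[-0.25  0.44 -0.5  -1.91 -0.33 -0.89] [[-29.5, 6.8, 15.1], [-39.5, 6.8, 4.9], [36.5, 7.3, 82.6]] [-1.53  0.76 -0.56] 9.625
-25,7,14.5,.76 [-0.0, 3.0, 3.0] [-0.015, 0.001, 0.005] | [-0.27  0.45 -0.51 -1.97 -0.36 -0.82] 0.0
-15,7,14.5,.74 [-0.0, 10.0, 9.0] [-0.035, 0.001, 0.005] | [-0.29  0.46 -0.51 -2.02 -0.38 -0.76] 0.0
-5,7,14.5,.71 [-0.0, 17.0, 15.0] [-0.065, 0.001, 0.005] | [-0.31  0.48 -0.52 -2.1  -0.43 -0.66] 0.0
5,7,14.5,.685 [-0.0, 25.0, 21.0] [-0.09, 0.001, 0.005] | [-0.32  0.5  -0.53 -2.15 -0.47 -0.59] 0.0
15,7,14.5,.66 [-0.0, 32.0, 27.0] [-0.115, 0.001, 0.005] | [-0.33  0.52 -0.53 -2.2  -0.51 -0.54] 0.0
25,7,14.5,.635 [-0.0, 39.0, 34.0] [-0.14, 0.001, 0.005] | [-0.34  0.54 -0.53 -2.24 -0.55 -0.49] 0.0
```

View pics/w4.png

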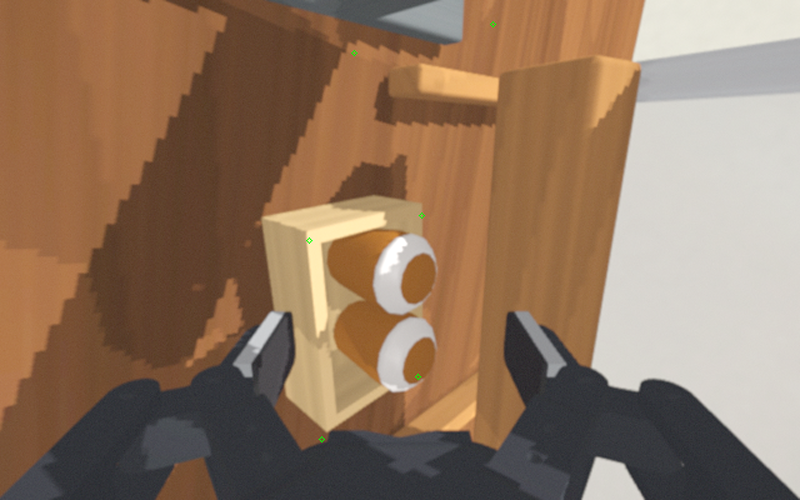

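The crate is straight: rear rim (308,232)–(330,430), with clear space between the buns at (410,290) and the batten at (500,250). I continue.

arm_command([
  {"grip": 0.94, "linear": [0, 3.5, 3.5], "rot": [-0.015, 0, 0]},
  {"grip": 0.94, "linear": [0, 7, 6.5], "rot": [-0.025, 0, 0]},
  {"grip": 0.94, "linear": [0, 10.5, 9.5], "rot": [-0.037, 0, 0]},
  {"grip": 0.94, "linear": [-0.5, 14.5, 12.5], "rot": [-0.052, 0, 0]},
  {"grip": 0.94, "linear": [-0.5, 18.5, 16], "rot": [-0.068, 0, 0]},
  {"grip": 0.94, "linear": [-0.5, 22.5, 19], "rot": [-0.082, 0, 0]},
  {"grip": 0.94, "linear": [-1, 26.5, 22.5], "rot": [-0.097, 0, 0]},
  {"grip": 0.94, "linear": [-1, 30.5, 26], "rot": [-0.11, 0, 0]},
  {"grip": 0.94, "linear": [-1, 35, 30], "rot": [-0.125, 0, 0]},
  {"grip": 0.94, "linear": [-1, 39, 34], "rot": [-0.14, 0, 0]},
])

```text
clock: 10.88
position: [627.6, 8.7, 39.3]
ee_rot: [0.566, 0.69, 0.347, 0.288]
contact_force: [-5.6, -0.6, 2.7]
gripper_width: 80.2
grasp_force: 2.1
```

```bash
python3 go.py 35,6,14.5,.61 45,6,14.5,.585 55,6,14.5,.57 65,6,14.5,.555 72,6,14.5,.545
```

```text
[-0.35  0.54 -0.53 -2.24 -0.55 -0.48] [[24.6, 6.1, 14.3], [16.1, 6.0, 2.8], [80.7, 6.7, 90.4]] [-5.61 -0.62  2.71] 10.875
35,6,14.5,.61 [-0.0, 6.0, 7.0] [-0.025, 0.0, 0.006] | [-0.35  0.55 -0.53 -2.27 -0.58 -0.45] 0.0
45,6,14.5,.585 [-0.0, 13.0, 14.0] [-0.05, -0.0, 0.006] | [-0.35  0.57 -0.53 -2.31 -0.62 -0.41] 0.0
55,6,14.5,.57 [-0.0, 19.0, 22.0] [-0.065, -0.0, 0.006] | [-0.35  0.58 -0.52 -2.33 -0.63 -0.4 ] 0.0
65,6,14.5,.555 [-0.0, 25.0, 29.0] [-0.08, -0.0, 0.006] | [-0.34  0.6  -0.51 -2.34 -0.65 -0.38] 0.0
72,6,14.5,.545 [-0.0, 29.0, 34.0] [-0.09, -0.0, 0.006] | [-0.34  0.6  -0.5  -2.35 -0.66 -0.38] 0.0
```

arm_command([
  {"grip": 0.94, "linear": [0, 4.5, 3], "rot": [-0.015, 0, 0]},
  {"grip": 0.94, "linear": [0, 8.5, 6], "rot": [-0.027, 0, 0]},
  {"grip": 0.94, "linear": [0, 12, 9.5], "rot": [-0.04, 0, 0]},
  {"grip": 0.94, "linear": [0, 15.5, 13], "rot": [-0.05, 0, 0]},
  {"grip": 0.94, "linear": [0, 19, 17], "rot": [-0.06, 0, 0]},
  {"grip": 0.94, "linear": [0, 22.5, 21], "rot": [-0.067, 0, 0]},
  {"grip": 0.94, "linear": [0, 25.5, 25], "rot": [-0.075, 0, 0]},
  {"grip": 0.94, "linear": [0, 28, 28.5], "rot": [-0.082, 0, 0]},
  {"grip": 0.94, "linear": [0, 30, 31], "rot": [-0.087, 0, 0]},
  {"grip": 0.94, "linear": [0, 31, 32.5], "rot": [-0.09, 0, 0]},
])

```text
clock: 12.12
position: [671.0, 17.4, 44.6]
ee_rot: [0.553, 0.674, 0.377, 0.313]
contact_force: [-2.5, -0.3, -0.5]
gripper_width: 80.1
grasp_force: 1.4
```

```bash
python3 look.py wrist w5.png 100,5,0; python3 go.py 60,6,18,.56 40,6,18,.59 0,6,18,.68 -40,6,18,.78 -80,6,18,.8 -130,6,18,.8
```

```text
[-0.34  0.6  -0.5  -2.34 -0.65 -0.38] [[71.3, 6.4, 16.7], [63.9, 6.3, 4.5], [120.3, 6.9, 97.4]] [-2.51 -0.47 -1.35] 12.175
60,6,18,.56 [-1.0, -5.0, -10.0] [0.014, -0.001, 0.006] | [-0.34  0.58 -0.52 -2.33 -0.64 -0.4 ] 0.0
40,6,18,.59 [-0.0, -16.0, -26.0] [0.044, -0.0, 0.006] | [-0.35  0.56 -0.54 -2.29 -0.61 -0.43] 0.0
0,6,18,.68 [-0.0, -38.0, -57.0] [0.134, -0.0, 0.006] | [-0.33  0.49 -0.54 -2.15 -0.48 -0.59] 0.0
-40,6,18,.78 [-0.0, -61.0, -87.0] [0.234, 0.0, 0.006] | [-0.25  0.42 -0.51 -1.88 -0.33 -0.92] 0.0
-80,6,18,.8 [-0.0, -82.0, -121.0] [0.254, 0.0, 0.006] | [-0.29  0.38 -0.58 -1.87 -0.35 -0.89] 0.0
-130,6,18,.8 [0.0, -108.0, -163.0] [0.254, 0.0, 0.006] | [-0.4   0.35 -0.69 -1.92 -0.43 -0.74] 0.0
```

View pics/w5.png

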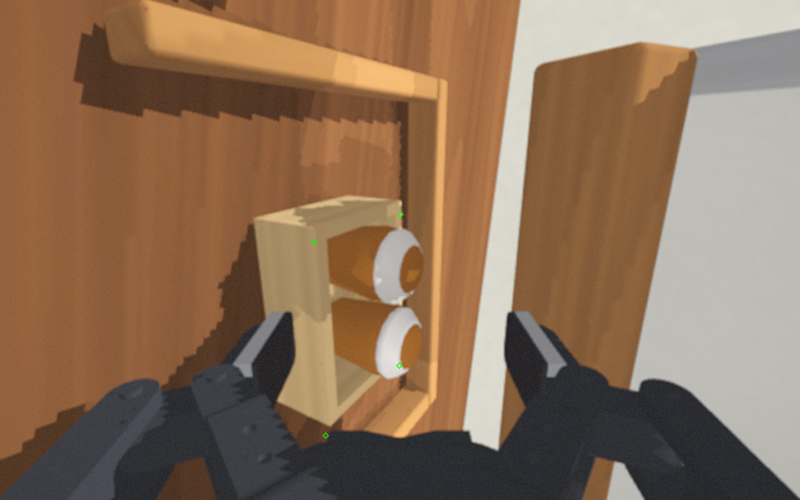

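The crate lies in the bay, between the fences and short of the end stop, with its rear rim at (320,230)–(332,425). I withdraw along the reverse path so the upper finger lowers the flap.

arm_command([
  {"grip": 0.94, "linear": [0, -2.5, -5], "rot": [0.007, 0, 0]},
  {"grip": 0.94, "linear": [0, -5, -10], "rot": [0.014, 0, 0]},
  {"grip": 0.94, "linear": [0, -10.5, -18], "rot": [0.029, 0, 0]},
  {"grip": 0.94, "linear": [0, -16, -26], "rot": [0.044, 0, 0]},
  {"grip": 0.94, "linear": [0, -21.5, -34], "rot": [0.066, 0, 0]},
  {"grip": 0.94, "linear": [0, -27, -42], "rot": [0.088, 0, 0]},
  {"grip": 0.94, "linear": [0, -32.5, -49.5], "rot": [0.11, 0, 0]},
  {"grip": 0.94, "linear": [0, -38, -57], "rot": [0.134, 0, 0]},
  {"grip": 0.94, "linear": [0, -44, -64.5], "rot": [0.16, 0, 0]},
  {"grip": 0.94, "linear": [0, -50, -72], "rot": [0.185, 0, 0]},
])

```text
clock: 13.42
position: [585.0, 0.3, 40.2]
ee_rot: [0.58, 0.706, 0.313, 0.261]
contact_force: [-1.4, 0.1, -1.1]
gripper_width: 80.3
grasp_force: 0.7
```

```bash
python3 go.py -40,6,18,.78 -80,6,18,.8 -130,6,18,.8 -170,6,30,.8
```

```text
[-0.3   0.45 -0.53 -2.03 -0.4  -0.73] [[-21.1, 5.8, 18.5], [-30.6, 5.8, 7.9], [42.0, 6.4, 88.9]] [-1.43  0.15 -1.11] 13.425
-40,6,18,.78 [0.0, -14.0, -12.0] [0.05, 0.001, 0.006] | [-0.25  0.42 -0.51 -1.88 -0.33 -0.92] 0.0
-80,6,18,.8 [0.0, -41.0, -41.0] [0.07, 0.001, 0.006] | [-0.29  0.38 -0.58 -1.87 -0.35 -0.89] 0.0
-130,6,18,.8 [0.0, -74.0, -78.0] [0.07, 0.001, 0.006] | [-0.4   0.35 -0.69 -1.92 -0.43 -0.74] 0.0
-170,6,30,.8 [0.0, -92.0, -116.0] [0.07, 0.001, 0.006] | [-0.44  0.28 -0.75 -1.84 -0.44 -0.8 ] 0.0
```

arm_command([
  {"grip": 0.94, "linear": [0, -9, -4], "rot": [0.025, 0, 0]},
  {"grip": 0.94, "linear": [0, -17, -9.5], "rot": [0.05, 0, 0]},
  {"grip": 0.94, "linear": [0, -23.5, -17], "rot": [0.06, 0, 0]},
  {"grip": 0.94, "linear": [0, -30, -24], "rot": [0.066, 0, 0]},
  {"grip": 0.94, "linear": [0, -37, -31], "rot": [0.07, 0, 0]},
  {"grip": 0.94, "linear": [0, -44, -38], "rot": [0.07, 0, 0]},
  {"grip": 0.94, "linear": [0, -51, -46], "rot": [0.07, 0, 0]},
  {"grip": 0.94, "linear": [0, -58, -54], "rot": [0.07, 0, 0]},
  {"grip": 0.94, "linear": [0, -74, -78], "rot": [0.07, 0, 0]},
  {"grip": 0.94, "linear": [0, -92, -116], "rot": [0.07, 0, 0]},
])

```text
clock: 14.68
position: [438.9, -28.2, 47.9]
ee_rot: [0.589, 0.716, 0.288, 0.24]
contact_force: [-0.5, -0.3, 0.8]
gripper_width: 80.2
grasp_force: 0.0
```

```bash
python3 go.py -185,6,60,.7; python3 look.py top t6.png 100,5,0 265,118,425,238
```

```text
[-0.45  0.28 -0.75 -1.83 -0.44 -0.79] [[-171.3, 5.5, 28.8], [-181.6, 5.4, 18.9], [-103.4, 5.9, 94.5]] [-0.45 -0.27  0.85] 14.675
-185,6,60,.7 [0.0, 13.0, -36.0] [-0.102, 0.0, 0.004] | [-0.54  0.2  -0.81 -1.83 -0.56 -0.74] 0.0
```

View pics/t6.png

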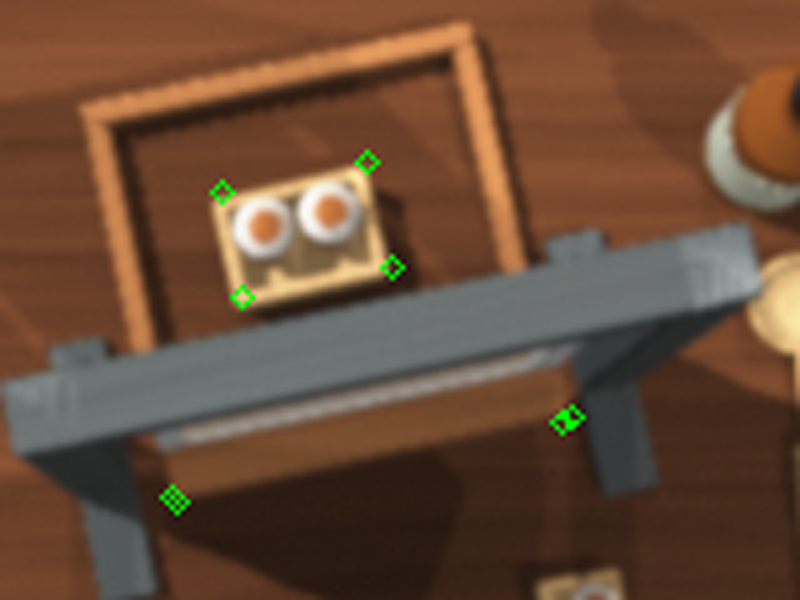

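The crate sits in the bay at (305,240), square between the fences, and the flap hangs shut as it did at the start. I draw the hand back clear, then hand in.

arm_command([
  {"grip": 0.94, "linear": [0, 6, -18], "rot": [-0.05, 0, 0]},
  {"grip": 0.94, "linear": [0, 13, -36], "rot": [-0.1, 0, 0]},
  {"grip": 0.94, "linear": [0, 13, -36], "rot": [-0.1, 0, 0]},
  {"grip": 0.94, "linear": [0, 13, -36], "rot": [-0.1, 0, 0]},
  {"grip": 0.94, "linear": [0, 13, -36], "rot": [-0.1, 0, 0]},
  {"grip": 0.94, "linear": [0, 13, -36], "rot": [-0.1, 0, 0]},
])

```text
clock: 15.48
position: [424.8, -30.5, 82.9]
ee_rot: [0.576, 0.701, 0.324, 0.269]
contact_force: [0.2, -0.5, 0.5]
gripper_width: 80.5
grasp_force: 0.0
```

```bash
python3 -c "
from bench import job
print(job.job_done())"
```

```text
the job is handed in; nothing more can be done
None
```

I pushed the middle-sized crate into the bay under the held-up flap, withdrew the hand so the flap shut behind it, and handed the job in at about 15.5 s; the final picture shows the crate in the bay and the flap shut, but no verdict came back.

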